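# Lock the chart card's stand and hold the spring clip open over its edge

### The arm

A 6-joint arm with a two-finger parallel gripper is mounted at the origin on the work surface. World frame = base frame: x ahead of the robot, y to its left, z up, the work surface at z = 0. Lengths are in m, angles in rad, forces in N, time in s.
With the tool pointing down it reaches from about 0.225 to 0.725 m from the base axis. Payload 3.1 kg.
Tool frame: the origin (TCP) lies midway between the tips of the shut fingers; the grasp point (between the pads) lies 19 mm behind it (ctrl.grip_point_offset is the distance from the TCP to the grasp point, in m); z points along the fingers, y is the line along which they close (so a half turn about z gives the same grasp; the last joint's range is limited). The gripper opens to 85 mm and grips with 20 to 120 N. Pads are 22 mm wide; open, the fingers measure 114 mm over their backs; the gripper's body (76 mm by 85 mm) begins 54 mm behind the grasp point. The pads swing forward as they close: fully open they stand 13 mm farther back than shut.
Start: joints at [1.058, 0.048, 0.099, 1.622, 0, 1.443], TCP at [0.197, 0.487, 0.231] pointing down, gripper open.
Joint ranges: [-2.91, 2.91], [-0.99, 1.94], [-1.21, 1.42], [-2.12, 2.29], [-1.49, 1.47], [-3.14, 3.14]. Speed limits (rad/s): [2.79, 2.79, 3.14, 3.14, 3.14, 3.14].

### API

Orientations are given as a rotation vector (axis times angle).
In Python, from bench import ctrl, hand, readout, viewer, workorder gives the robot as it stands. Calls block until the motion is done:
- ctrl.movep(position, orientation): joint-space move of the TCP to a pose.
- ctrl.move_l(position, attitude=None, feed=0.15, force_limit=None): straight line of the TCP; attitude=None keeps the orientation; feed is the mean speed in m/s. With force_limit (N) it stops when the force on the tool has changed by that much, and returns True; else False.
- ctrl.move_j(angles): joint-space move.
- hand.gripper_open() and hand.close_gripper(): open the fingers fully, or close them until they stop; the grip force is fixed at half the most.
- ctrl.hold(seconds).
- ctrl.inverse_kinematics(position, orientation): joint angles nearest the present ones, or None.
- readout.get_state(): the state.
- viewer.get_image(name): name is "scene" or "side" or "wrist"; returns (picture, depth): 420x560x3 uint8, red, green, blue; 420x560 float32, m along the optical axis (not along the pixel's ray), 0 where there is no reading.
- viewer.camera_info(name): a dict with "camera_matrix" (3x3 intrinsics, pixels), "R" (3x3) and "t" (3): a world point X has camera coordinates R X + t. Camera axes: x right, y down, z forward; pixel columns grow to the right and rows downward; lengths in m; the calibration is good to about 2 mm. A picture is of the moment at which its call begins: read the wrist's pose just before it. camera_info takes no time and is no camera call; for the wrist camera it gives the pose at the moment of the call.
A pose or a line that the arm cannot do raises ctrl.MotionError and nothing moves.
- workorder.close_job(): hands the job in; it is judged then, once.
The state is a dict: "t": time; "joint_positions": joint angles; "qvel": joint speeds; "effort": joint torques, N m; "tool_pos": TCP position; "eef_rot": TCP orientation; "ft_force": force on the tool from outside, world axes, zero at the start; "moment": the same for the moment, N m; "gripper_width": finger opening in m; "grasp_force": force on a finger pad.
Only numpy, scipy, OpenCV 4.12 (cv2) and the standard library are available. Lean on these libraries where they do the work, as an engineer would, in place of code of your own. Each camera call takes 0.05 s, during which the arm holds its last target. There are 200 camera calls.

### The job

Push the steel locking pin from the white block fully home through the card stand's metal tongue and the wooden lug under it, and let go of it. Then take the steel spring clip by its wings, squeeze it wide open and hold it in the air, pointing along the card and gaping around the middle of its free upright edge, the edge well inside the jaws, midway between them and untouched; finish while still holding it so, ready for a colleague to slip in a sheet. Leave the other things where they are.

Things in the scene. Friction and masses are not known exactly. Their poses are not given: they have to be found in the camera images.
- clip: Plain steel spring clip, like a clothes peg, lying flat, hinge axis upright; 26 mm high, 93 mm long, 70 g. Origin: on the hinge axis (12 mm barrel), at its underside; x points to the nose, z up. Jaws reach 50 mm ahead (+x) and meet when shut. Shut, the wings reach 12 to 43 mm behind (-x), flared: 61 mm over their ends, 56 mm at x = -33 mm. Squeezing the wings together (along y) opens the jaws.
- clip_jaw (a joint): Opening of each of the clip's two jaws (they move alike): 0 shut, 0.25 rad fully open at a firm stop, where the wings' outer faces are parallel, 38 mm apart, and the jaw tips gape 25 mm. A spring shuts them: squeezed at x = -33 mm it begins to open at about 5 N and reaches the stop at 10 N; more grip does no harm.
- pin: Steel locking pin standing upright in the white block, flange on the block's top, tip 8 mm above the table. Origin: centre of its lower tip, z up. Shaft 10 mm in diameter, 32 mm long, bevelled tip; then a flange 22 mm across, 4 mm thick; then a round grip 18 mm in diameter, from 36 to 66 mm above the origin. 50 g.
- pin_block: Fixed white plastic block 60 x 60 x 40 mm with one blind hole 12.5 mm wide in its top that holds the pin. Origin: centre of its underside.
- card_stand: Fixed beech stand, base x -60 to +90, y -45 to +90 mm, 16 mm high; origin at table height under the card. An aluminium carrier on it holds an upright white card, 4 mm thick, in the stand's x-z plane, x -85 to +65 mm, up to 125 mm above the table; its free upright edge overhangs at -x, towards the robot. At +y the carrier has a flat tongue 44 mm wide over a wooden lug, holes in line.
- card_carrier (a joint): Slide of the carrier with the card along the stand's x: 0 = home (holes in line, as at the start), up to 0.02 m away; stiff, moves at about 5 N.
- card_edge (a point): Middle of the card's free upright edge (88 mm above the table). Its axes are those of the stand: x points from the edge into the card, y across the card's 4 mm thickness, z up.
- pin_hole (a point): Centre of the hole's mouth in the top face of the carrier's tongue, 52.5 mm above the table, 60 mm to the stand's +y of the card's plane; axes as the stand's. 12.5 mm wide, through 8 mm of tongue and 28 mm of lug below. The pin is home when its flange lies on the tongue, its tip 32 mm below this point.
- ball: Bystander: beech ball on a foot, 72 mm across, 75 mm tall, loose. Origin: centre of underside.
- cup: Bystander: steel mug, 64 mm across, 65 mm tall, loose. Origin: centre of underside.
- probe: Bystander: probe with wooden handle, about 130 mm long, lying on the table, loose.
- tin: Bystander: flat round aluminium tin, 56 mm across, 22 mm tall, loose. Origin: centre of underside.
- case: Bystander: grey plastic case 90 x 50 x 28 mm, loose. Origin: centre of underside.

How it is judged:
By the outcome, as a careful person would: the job done as asked, in the order asked, and still so for the second after the job is handed in, while the arm keeps its last pose, push and grip.
It also fails if it takes over 59 s, if anything falls off the work surface, if the arm or the gripper's body presses on something with over 40 N, if the wrist force passes 120 N, or if a joint passes its speed limit or range.

## Working session

There is one attempt and no reset: what is moved stays moved. The work goes in short steps, each a Python script; the robot and the scene stay as the last script left them, time stands still between calls to the robot, and variables do not carry over. Pictures are saved under pics/ and viewed, at most 13 in all, crops included, and the job is handed in when it is done.

```bash
ls; mkdir -p pics
cat > h.py <<'E'
import numpy as np, cv2
from bench import ctrl, hand, readout, viewer, workorder
from scipy.spatial.transform import Rotation as Rot
def snap(n,f=None):
    ci=viewer.camera_info(n); im,d=viewer.get_image(n)
    np.savez(f'pics/{f or n}.npz',im=im,d=d,K=ci['camera_matrix'],R=ci['R'],t=ci['t'])
    cv2.imwrite(f'pics/{f or n}.png',im[:,:,::-1]); return im,d,ci
def load(f):
    return np.load(f'pics/{f}.npz')
def ray(c,u,v):
    K,R,t=[np.asarray(c[k]) for k in('K','R','t')]
    return -R.T@t, R.T@np.linalg.solve(K,[u,v,1.])
def onplane(c,u,v,z):
    o,d=ray(c,u,v); return o+d*(z-o[2])/d[2]
def cross(c1,p1,c2,p2):
    o1,d1=ray(c1,*p1);o2,d2=ray(c2,*p2)
    s=np.linalg.lstsq(np.c_[d1,-d2],o2-o1,rcond=None)[0]
    a,b=o1+s[0]*d1,o2+s[1]*d2; return (a+b)/2,np.linalg.norm(a-b)
def cloud(c):
    K,R,t=c['K'],c['R'],c['t'];d=c['d'];v,u=np.indices(d.shape)
    X=np.stack([(u-K[0,2])/K[0,0]*d,(v-K[1,2])/K[1,1]*d,d],-1)
    return (X-t)@R
E
python3 - <<'E'
from h import *
for n in('scene','side','wrist'):
    im,d,ci=snap(n); print(n,-np.array(ci['R']).T@ci['t'],np.array(ci['R'])[2],ci['camera_matrix'][0])
s=readout.get_state();print(s)
E
```

```text
pics
scene [1.16839294 0.09231968 0.52930207] [-0.80329475 -0.16691463 -0.57171413] [381.7586107    0.         283.27206633]
side [ 0.25980042 -0.66192797  0.56918959] [ 0.35742607  0.73774781 -0.57269082] [404.53078613   0.         281.51241122]
wrist [0.12519651 0.51559804 0.37419934] [ 0.27575888 -0.11366504 -0.95448274] [345.54015685   0.         283.58810784]
{'t': 0.15, 'joint_positions': array([1.05819761e+00, 4.86326222e-02, 9.79498831e-02, 1.62194167e+00,
       1.37399587e-05, 1.44301335e+00]), 'qvel': array([ 0.00142987, -0.00383999,  0.006586  , -0.00033654,  0.00177926,
        0.00074085]), 'effort': array([ 1.89437385e-03, -3.39259064e+01,  3.20424557e+01,  1.53428415e-02,
       -1.20426093e-04,  1.36255146e-06]), 'tool_pos': array([0.19685507, 0.48620921, 0.23035504]), 'eef_rot': array([-6.00631681e-01, -3.08304099e+00,  2.71830187e-03]), 'ft_force': array([0.14019398, 0.14410549, 0.50714727]), 'moment': array([-0.01258231, -0.00684752,  0.02453517]), 'grasp_force': 0.0, 'gripper_width': 0.08557823029336346}
```

View pics/scene.png

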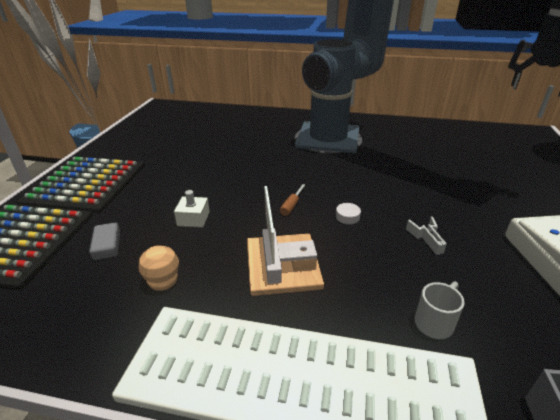

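View pics/side.png

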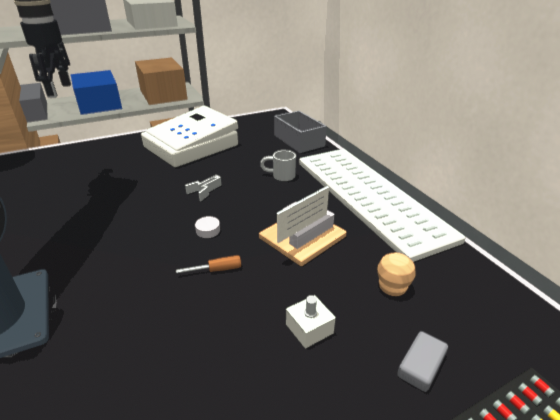

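The scene picture shows the pin at (190,197), stand (284,262), hole (303,249), clip (428,236), tin (348,213) and probe (292,200). In the side picture the pin is at (311,304), card top edge near (304,213), clip (203,187) and tin (207,227). I'll get coarse positions, then look closer with the wrist camera.

Run:
```python
from h import *
np.set_printoptions(precision=4,suppress=True)
S,D=load('scene'),load('side')
for n,a,b in [('pin top',(190,194),(311,299)),('clip',(432,233),(204,187)),('tin',(348,208),(207,222)),('cardtop far(robot)',(267,191),(279,215))]:
    print(n,*cross(S,a,D,b))
CS,CD=cloud(S),cloud(D)
for n,u,v in [('stand c',303,249),('base L',251,290),('base R',322,288),('base bk',249,238),('base bR',312,237),('clip nose?',412,228),('clip',432,240)]: print(n,CS[v,u])
for n,u,v in [('cardtop',279,217),('cardtop2',328,194),('clip',204,187)]: print(n,CD[v,u])
print('W cam z in tool?',load('wrist')['R']@Rot.from_rotvec(readout.get_state()['eef_rot']).as_matrix())
```

```text
pin top [ 0.5112 -0.2564  0.07  ] 0.0011840215880632482
clip [0.4783 0.2723 0.0131] 0.006935461464405452
tin [0.434  0.0912 0.0261] 0.0015606248612932312
cardtop far(robot) [ 0.5391 -0.0725  0.1174] 0.001967897966154805
stand c [0.6171 0.016  0.046 ]
base L [ 0.7121 -0.0624  0.0167]
base R [0.6703 0.0612 0.0041]
base bk [ 0.5715 -0.1059  0.0169]
base bR [0.5216 0.0217 0.    ]
clip nose? [0.465  0.2339 0.014 ]
clip [0.5063 0.2702 0.0195]
cardtop [ 0.5374 -0.0777  0.1156]
cardtop2 [ 0.7727  0.1126 -0.0005]
clip [0.4741 0.2467 0.0247]
W cam z in tool? [[ 0.0004  1.      0.0002]
 [-0.9544  0.0005 -0.2985]
 [-0.2985 -0.0001  0.9544]]
```

```bash
cat >> h.py <<'E'
np.set_printoptions(precision=4,suppress=True)
def down(yaw):  # tool y (closing line) along world angle yaw+90deg, z down; yaw=0 -> tool x = -x world
    c,s=np.cos(yaw),np.sin(yaw)
    return Rot.from_matrix(np.array([[-c,-s,0],[-s,c,0],[0,0,-1.]])).as_rotvec()
def T(): return readout.get_state()['t']
E
python3 - <<'E'
from h import *
for f,p in [('c1',(.50,.27,.22)),('c2',(.44,.22,.22)),('s1',(.56,0,.27)),('s2',(.60,-.06,.27)),('p1',(.53,-.22,.24)),('p2',(.50,-.28,.24))]:
    ctrl.movep(np.array(p),down(0)); snap('wrist',f); print(f,T())
g=lambda f:cv2.resize(load(f)['im'][:,:,::-1],(400,300))
cv2.imwrite('pics/m.png',np.vstack([np.hstack([g('c1'),g('s1')]),np.hstack([g('s2'),g('p1')])]))
E
```

```text
c1 1.5917
c2 2.05
s1 3.1
s2 3.5417
p1 4.3333
p2 4.7583
```

View pics/m.png

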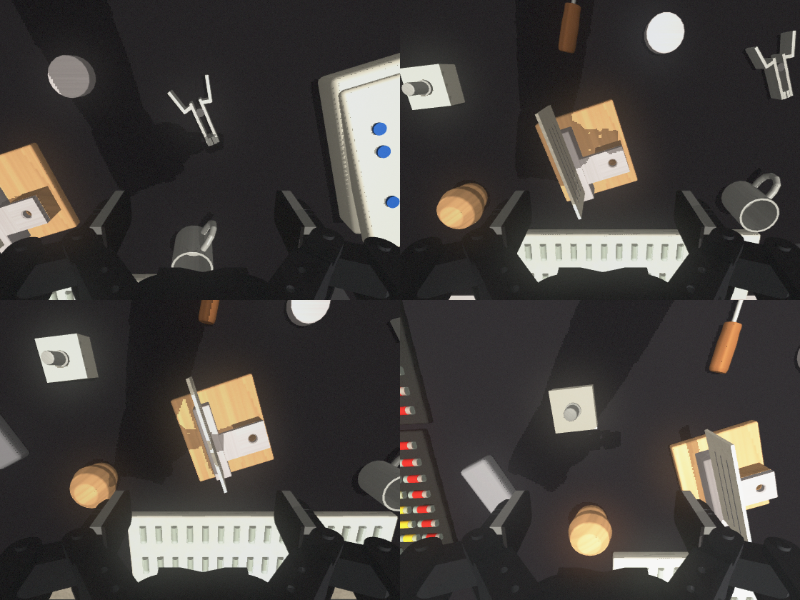

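The mosaic shows in c1 the clip with its hinge near (198,118) and its nose to lower right. The hole is at (614,162) in the s1 tile and (253,438) in the s2 tile. In the p1 tile the pin is at (572,411). The card's yaw is about 17° and the clip's about 22°. Next I'll take coarse positions, then aligned close views of each thing.

Run:
```python
from h import *
s1,s2,p1,c1=map(load,('s1','s2','p1','c1'))
H,e=cross(s1,(300,227),s2,(354,193)); print('hole',H,e)
# pin grip top by plane
P=onplane(p1,(571-400)*1.4,(411-300)*1.4,.074); print('pin',P)
E1=onplane(s2,190*1.4,79*1.4,.125);E2=onplane(s2,225*1.4,191*1.4,.125)
print('card',E1,E2,np.linalg.norm(E1-E2),np.degrees(np.arctan2(*(E2-E1)[1::-1])))
N=onplane(c1,212*1.4,141*1.4,.026);h=onplane(c1,198*1.4,116*1.4,.026);a=onplane(c1,170*1.4,95*1.4,.026);b=onplane(c1,208*1.4,76*1.4,.026)
print('clip',N,h,a,b,np.linalg.norm(a-b)); ax=N-(a+b)/2; print(np.linalg.norm(ax),np.degrees(np.arctan2(ax[1],ax[0])))
yaw=np.radians(16.5)-np.pi/2
ux=np.array([np.cos(yaw+np.pi/2),np.sin(yaw+np.pi/2),0])
for z,X in [(.18,P),(.1585,H)]:
    X=X.copy();X[2]=z; n='P' if z==.18 else 'H'
    for k,dx in (('a',0),('b',-.05)):
        ctrl.movep(X+dx*ux,down(yaw)); snap('wrist',n+k); print(n+k,T(),readout.get_state()['joint_positions'])
g=lambda f:cv2.resize(load(f)['im'][:,:,::-1],(400,300))
cv2.imwrite('pics/m2.png',np.vstack([np.hstack([g('Pa'),g('Pb')]),np.hstack([g('Ha'),g('Hb')])]))
```

```text
hole [0.6259 0.0208 0.04  ] 0.0010079562290468136
pin [ 0.5042 -0.2578  0.074 ]
card [ 0.5334 -0.0727  0.125 ] [ 0.6736 -0.0293  0.125 ] 0.14679147793690558 17.206070182751432
clip [0.5203 0.2849 0.026 ] [0.4843 0.2651 0.026 ] [0.4558 0.2275 0.026 ] [0.4311 0.2785 0.026 ] 0.05668729523318072
0.08319719343862413 22.548911221605312
Pa 6.0083 [-0.59    0.1495  0.1073  1.5279  0.0001  0.6912]
Pb 6.375 [-0.6645  0.0572  0.0079  1.5202  0.0004  0.6189]
Ha 7.7083 [-0.0758  0.3092  0.252   1.5133 -0.0006  1.2088]
Hb 8.075 [-0.1071  0.1796  0.0991  1.4886 -0.      1.1783]
```

View pics/m2.png

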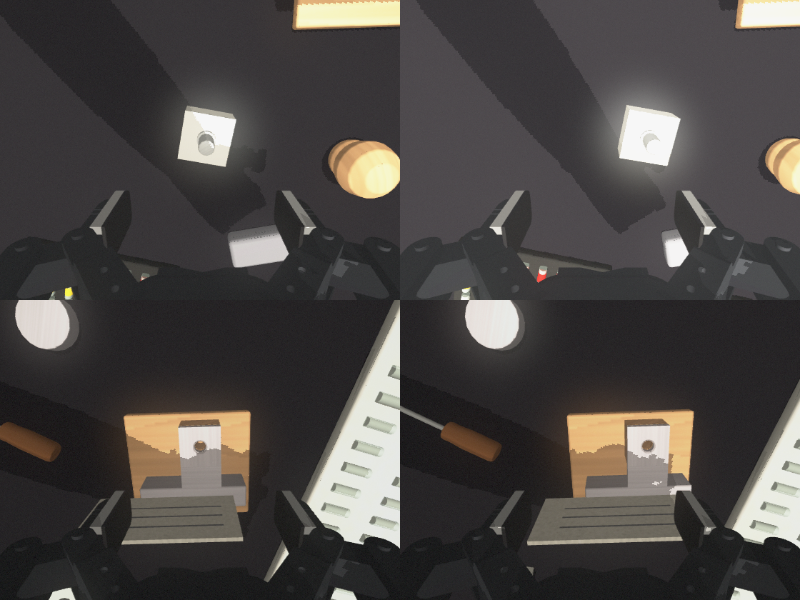

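In m2's upper tiles the pin stands in the block at (206,147) and (650,145). The hole shows in the lower tiles at (200,446) and (648,446). I'll zoom in and segment.

Run:
```python
from h import *
def crop(f,cx,cy,w=60,h=45):
    im=load(f)['im'][:,:,::-1]; return cv2.resize(im[cy-h:cy+h,cx-w:cx+w],(400,300),interpolation=cv2.INTER_NEAREST)
L=[('Pa',288,200),('Pb',350,200),('Ha',280,205),('Hb',347,205)]
g=[crop(*l) for l in L]
cv2.imwrite('pics/m3.png',np.vstack([np.hstack(g[:2]),np.hstack(g[2:])]))
for f,cx,cy in L[2:]:
    gray=cv2.cvtColor(load(f)['im'],cv2.COLOR_RGB2GRAY)[cy-25:cy+15,cx-20:cx+20]
    m=(gray<90).astype(np.uint8); n,lab,st,ce=cv2.connectedComponentsWithStats(m)
    for i in range(1,n):
        if st[i,4]>15: print(f,st[i],ce[i]+[cx-20,cy-25])
```

```text
(no output)
```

View pics/m3.png

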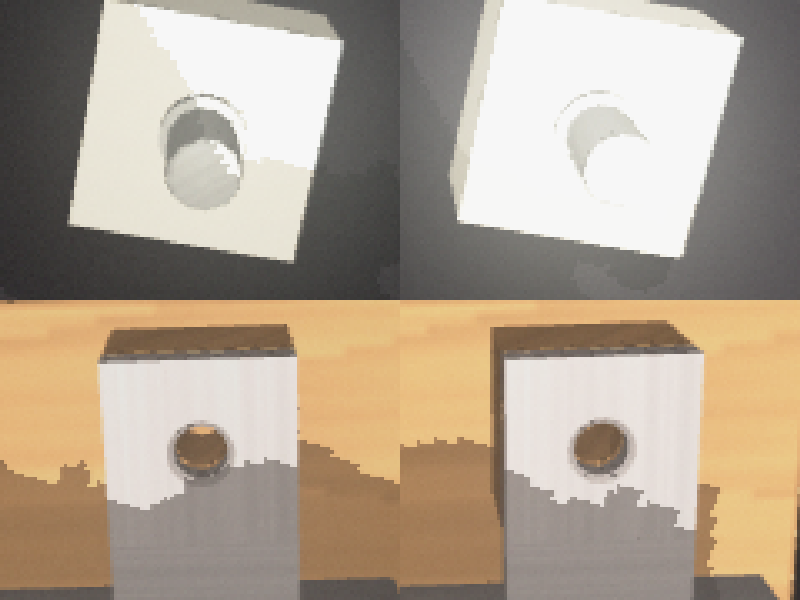

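m3 shows the grip's top disc at about (202,172) in Pa and (620,170) in Pb. The hole ring is at about (201,452) in Ha and (600,448) in Hb, central in the tongue, so about (288.3,206.1), (355.5,205.5), (279.8,205.1) and (346.5,204.2) in full images. I'll refine these with circle detection and triangulate.

```bash
cat > meas.py <<'E'
from h import *
def circ(f,cx,cy,rmin,rmax,w=24,k=8):
    g=cv2.cvtColor(load(f)['im'],cv2.COLOR_RGB2GRAY)[cy-w:cy+w,cx-w:cx+w]
    g=cv2.resize(g,None,fx=k,fy=k,interpolation=cv2.INTER_CUBIC); g=cv2.GaussianBlur(g,(0,0),4)
    c=cv2.HoughCircles(g,cv2.HOUGH_GRADIENT_ALT,1.5,20,param1=60,param2=.5,minRadius=int(rmin*k),maxRadius=int(rmax*k))
    return [] if c is None else [((x+.5)/k-.5+cx-w,(y+.5)/k-.5+cy-w,r/k) for x,y,r,*_ in c.reshape(-1,c.shape[-1])[:4]]
E
python3 - <<'E'
from meas import *
for a in [('Pa',288,206,9,14),('Pb',355,205,9,14),('Ha',280,205,6,11),('Hb',346,204,6,11)]: print(a,np.array(circ(*a)))
Pa,Pb,Ha,Hb=map(load,('Pa','Pb','Ha','Hb'))
P,e=cross(Pa,(288.3,206.1),Pb,(355.5,205.5)); print('pin',P,e)
H,e2=cross(Ha,(279.8,205.1),Hb,(346.5,204.2)); print('hole',H,e2)
print(onplane(Pa,288.3,206.1,.074),onplane(Pb,355.5,205.5,.074))
print(onplane(Ha,279.8,205.1,.0525),onplane(Hb,346.5,204.2,.0525))
# card plane: depth pts of card top & tongue edges; stand base rear edges in Ha by mask
for f in('Ha','Hb'):
    c=load(f); hsv=cv2.cvtColor(c['im'],cv2.COLOR_RGB2HSV)
    m=((hsv[...,1]>70)&(hsv[...,2]>60)).astype(np.uint8); m[:,:130]=0
    n,lab,st,ce=cv2.connectedComponentsWithStats(m); i=1+st[1:,4].argmax()
    x0,y0,w,h=st[i,:4]; print(f,st[i])
    us=np.arange(x0+15,x0+w-15); vs=np.array([np.argmax(lab[:,u]==i) for u in us])
    k=np.polyfit(us,vs,1); r=np.abs(np.polyval(k,us)-vs)<1.5; k=np.polyfit(us[r],vs[r],1)
    A,B=[onplane(c,u,np.polyval(k,u)-.5,.016) for u in (us[0],us[-1])]
    print('base edge',A,B,np.degrees(np.arctan2(*(B-A)[1::-1])))
    print('base corners dx', [onplane(c,u,np.polyval(k,u)-.5,.016) for u in(x0,x0+w)])
E
```

```text
('Pa', 288, 206, 9, 14) []
('Pb', 355, 205, 9, 14) []
('Ha', 280, 205, 6, 11) []
('Hb', 346, 204, 6, 11) []
pin [ 0.5083 -0.2592  0.073 ] 0.0004643866577712779
hole [0.6229 0.0167 0.0512] 5.800775762260944e-05
[ 0.5081 -0.2587  0.074 ] [ 0.5081 -0.2592  0.074 ]
[0.6228 0.0171 0.0525] [0.6226 0.017  0.0525]
Ha [  173   147   179   151 12383]
base edge [0.54   0.0272 0.016 ] [0.658 0.062 0.016] 16.420337263467847
base corners dx [array([0.528 , 0.0237, 0.016 ]), array([0.6707, 0.0657, 0.016 ])]
Hb [  226   142   186   135 12617]
base edge [0.5325 0.0292 0.016 ] [0.6575 0.0609 0.016 ] 14.237693324262445
base corners dx [array([0.5204, 0.0261, 0.016 ]), array([0.6704, 0.0642, 0.016 ])]
```

Heights check out: pin top 0.073 against 0.074 nominal, and hole 0.051 against 0.0525. Now I'll grasp the pin, lift it and check how it sits in the hand.

Run:
```python
from h import *
r=down(np.radians(16.4)-np.pi/2)
ctrl.movep(np.array([.5081,-.2589,.12]),r)
print(ctrl.move_l(np.array([.5081,-.2589,.049]),feed=.08,force_limit=8))
hand.close_gripper(); s=readout.get_state(); print(s['tool_pos'],s['gripper_width'],s['grasp_force'],s['ft_force'])
print(ctrl.move_l(np.array([.5081,-.2589,.19]),feed=.1)); ctrl.hold(.2)
s=readout.get_state(); print(s['tool_pos'],s['gripper_width'],s['eef_rot'],T())
snap('wrist','G'); snap('scene','Gs')
im=load('G')['im'][:,:,::-1]
cv2.imwrite('pics/G2.png',np.hstack([cv2.resize(im[190:340,205:355],(400,400),interpolation=cv2.INTER_NEAREST),cv2.resize(im,(400,400))]))
```

```text
False
[ 0.5084 -0.2591  0.0494] 0.016076908854916135 58.59651803970337 [0.3672 0.3264 0.9106]
False
[ 0.5078 -0.2587  0.1894] 0.016155614740282875 [-1.8812 -2.5147  0.0001] 12.5833
```

View pics/G2.png

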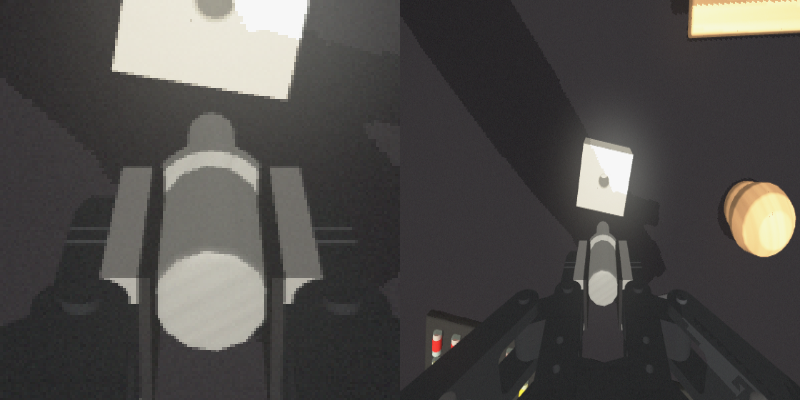

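G2 shows the pin held straight between the pads. Its grip top is at about (211,301) in the crop, or (283.6,302.4) in the image. The shaft is centred at crop column 211 with its tip edge at row 112.

Run:
```python
from h import *
c=load('G'); tcp=np.array([.5078,-.2587,.1894]); Rt=Rot.from_rotvec([-1.8812,-2.5147,.0001]).as_matrix()
f=lambda u,v,z:Rt.T@(onplane(c,u,v,z)-tcp)
print('top c',f(283.6,302.4,tcp[2]+.0246))
for v in (252.5,231.5): print('row',v,f(283.6,v,tcp[2]-.041))
print('tip at far edge',f(283.6,231.5,tcp[2]-.041), 'flange far edge top', f(283.6,190+151/2.667,tcp[2]-.0054-.004+.004))
print('tcp px', c['K']@(c['R']@tcp+c['t']))
```

```text
top c [-0.0009 -0.0007 -0.0246]
row 252.5 [-0.0102 -0.0007  0.041 ]
row 231.5 [ 0.003  -0.0007  0.041 ]
tip at far edge [ 0.003  -0.0007  0.041 ] flange far edge top [ 0.0097 -0.0007  0.0054]
tcp px [45.7362 43.4015  0.1604]
```

The pin is vertical, at about (-1.0,-0.7) mm in the tool as the camera sees it. I'll offset the target by that and insert under a force guard.

Run:
```python
from h import *
r=down(np.radians(16.4)-np.pi/2); X=np.array([.6231,.0182])
ctrl.movep(np.r_[X,.2],r); ctrl.move_l(np.r_[X,.103],feed=.1); ctrl.hold(.2)
s=readout.get_state(); print(s['tool_pos'],s['ft_force'],T()); err=X-s['tool_pos'][:2]
X=X+err; hit=ctrl.move_l(np.r_[X,.080],feed=.03,force_limit=5)
s=readout.get_state(); print(hit,s['tool_pos'],s['ft_force'],s['moment'],T())
if not hit:
    hit=ctrl.move_l(np.r_[X,.060],feed=.03,force_limit=10)
    s=readout.get_state(); print(hit,s['tool_pos'],s['ft_force'],s['moment'],T())
snap('wrist','I'); snap('side','Is'); snap('scene','Ic')
```

```text
[0.6237 0.0182 0.104 ] [-0.0625 -0.3087  0.4972] 15.15
False [0.6224 0.0182 0.0801] [1.0545 0.6054 0.5096] [0.0016 0.0154 0.0044] 16.0667
True [0.6224 0.0182 0.0619] [-0.3364  0.4007  4.0947] [-0.0657  0.1054 -0.0303] 16.6667
```

It went in freely and stopped at TCP z 0.0619, exactly the predicted home height. Release and check.

Run:
```python
from h import *
hand.gripper_open(); s=readout.get_state(); p=s['tool_pos'].copy(); print(p,s['ft_force'],s['gripper_width'])
ctrl.move_l(np.r_[p[:2],.16],feed=.12); ctrl.hold(.1); print(T())
snap('wrist','R'); snap('side','Rs'); snap('scene','Rc')
a=load('R')['im'][:,:,::-1][120:300,160:400]; b=load('Rc')['im'][:,:,::-1][210:300,235:355]
cv2.imwrite('pics/R2.png',np.hstack([cv2.resize(a,(400,300),interpolation=cv2.INTER_NEAREST),cv2.resize(b,(400,300),interpolation=cv2.INTER_NEAREST)]))
```

```text
[0.6216 0.0182 0.0607] [ 0.45   -0.2919  0.4655] 0.08555970190078718
18.5667
```

View pics/R2.png

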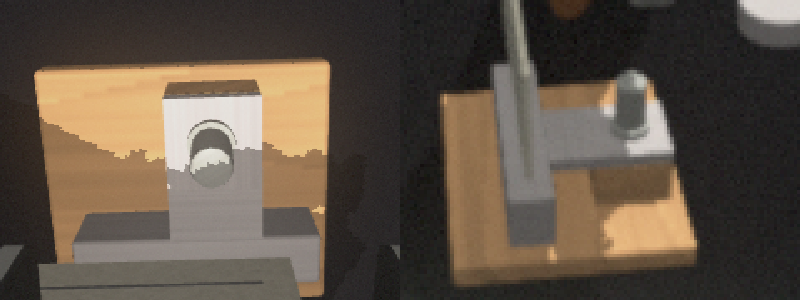

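R2 shows the pin with its flange flat on the tongue (left tile (212,130), right tile (630,125)). It's home and released. Next come aligned views of the clip and the card edge.

Run:
```python
from h import *
r=down(np.radians(16.4)); ys=np.array([-np.sin(np.radians(16.4)),np.cos(np.radians(16.4)),0])
for f,k in (('Ea',-.02),('Eb',.03)):
    ctrl.movep(np.array([.50,-.083,.21])+k*ys,r); snap('wrist',f)
r=down(np.radians(22)); 
for f,p in (('Ca',[.475,.245,.15]),('Cb',[.455,.285,.15])):
    ctrl.movep(np.array(p),r); snap('wrist',f)
print(T(),readout.get_state()['joint_positions'])
g=lambda f,x,y,w,h:cv2.resize(load(f)['im'][y:y+h,x:x+w,::-1],(400,300),interpolation=cv2.INTER_NEAREST)
cv2.imwrite('pics/m4.png',np.vstack([np.hstack([g('Ca',160,80,240,180),g('Cb',160,80,240,180)]),np.hstack([g('Ea',180,60,240,180),g('Eb',180,60,240,180)])]))
```

```text
22.3 [ 0.4333  0.0752 -0.0329  1.4619 -0.0008  0.0503]
```

View pics/m4.png

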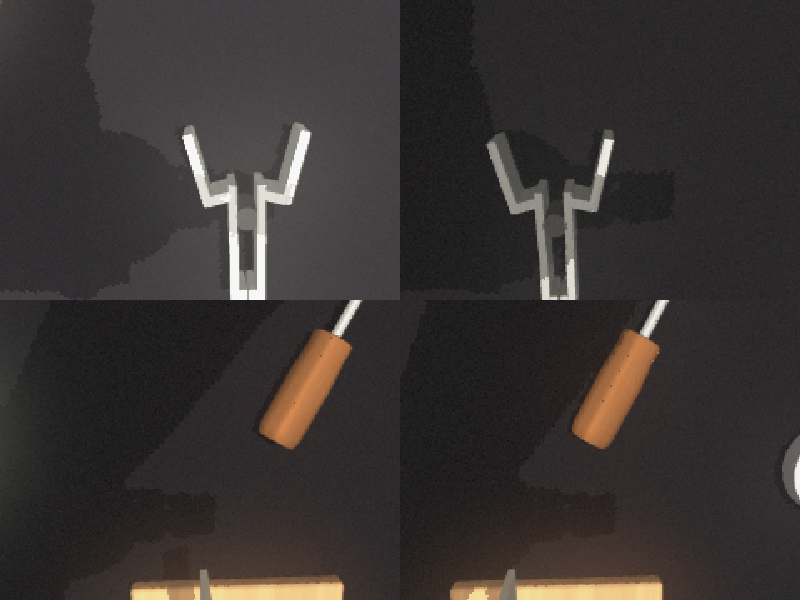

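m4 shows the clip in Ca with barrel at (247,219) and wing ends at (186,133) and (307,130). In Cb the barrel is at (555,226). The card's lower edge sliver is at (204,575) in Ea and (511,575) in Eb. I'll take clip and card points from pixels and depth together.

Run:
```python
from h import *
y=np.radians(22);M=np.array([[np.cos(y),np.sin(y),0],[-np.sin(y),np.cos(y),0],[0,0,1]])
O=np.array([.484,.265,0])
h,e=cross(load('Ca'),(160+247/1.667-.5,80+219/1.667-.5),load('Cb'),(160+155/1.667-.5,80+226/1.667-.5)); print('barrel',h,e,M@(h-O))
lw,e=cross(load('Ca'),(160+188/1.667,80+135/1.667),load('Cb'),(160+90/1.667,80+145/1.667)); print('lwing',lw,e,M@(lw-O))
rw,e=cross(load('Ca'),(160+306/1.667,80+131/1.667),load('Cb'),(160+209/1.667,80+139/1.667)); print('rwing',rw,e,M@(rw-O))
for f in('Ca','Cb'):
    c=load(f); X=(cloud(c)-O)@M.T; k=(abs(X[...,0])<.09)&(abs(X[...,1])<.05)&(X[...,2]>.018)&(X[...,2]<.04)&(c['d']>0)
    Q=X[k]; print(f,k.sum(),np.median(Q[:,2]),Q.min(0),Q.max(0))
    for a in np.arange(-.045,.07,.01):
        q=Q[abs(Q[:,0]-a)<.004]
        if len(q): print(round(a,3),q[:,1].min(),q[:,1].max(),(q[:,1].min()+q[:,1].max())/2)
y=np.radians(16.4);M=np.array([[np.cos(y),np.sin(y),0],[-np.sin(y),np.cos(y),0],[0,0,1]])
O=np.array([.533,-.073,0])
for f in('Ea','Eb','Ha','Hb'):
    c=load(f); X=(cloud(c)-O)@M.T; k=(X[...,2]>.112)&(X[...,2]<.14)&(abs(X[...,1])<.02)&(X[...,0]>-.03)&(X[...,0]<.16)&(c['d']>0); Q=X[k]
    print(f,k.sum(),Q.min(0),Q.max(0))
    for a in np.arange(0,.15,.02):
        q=Q[(abs(Q[:,0]-a)<.01)]
        if len(q): print(round(a,3),q.mean(0),np.percentile(q[:,1],[5,95]))
g=lambda f,x,y,w,h:cv2.resize(load(f)['im'][y:y+h,x:x+w,::-1],(400,300),interpolation=cv2.INTER_NEAREST)
cv2.imwrite('pics/m5.png',np.vstack([np.hstack([g('Ca',240,180,160,120),g('Cb',180,180,160,120)]),np.hstack([g('Ea',220,220,160,120),g('Eb',180,220,160,120)])]))
```

```text
barrel [0.4799 0.2679 0.025 ] 0.0001549369354844182 [-0.0027  0.0043  0.025 ]
lwing [0.4514 0.2263 0.032 ] 0.0011452031894524791 [-0.0448 -0.0237  0.032 ]
rwing [0.4296 0.2768 0.0263] 0.00021620843703500545 [-0.046   0.0313  0.0263]
Ca 2053 0.027130097131917726 [-0.0471 -0.0269  0.018 ] [0.0461 0.0325 0.0295]
-0.045 -0.026905114015813428 0.03246805308243104 0.002781469533308805
-0.035 -0.02538357485400126 0.03120664873035059 0.002911536938174664
-0.025 -0.022293941924933995 0.02860817058240673 0.003157114328736367
-0.015 -0.020025934395002016 0.026741347846920997 0.0033577067259594907
-0.005 -0.0046855473799955714 0.012668855962878587 0.003991654291441508
0.005 -0.004568873631827193 0.01282616969439875 0.004128648031285778
0.015 -0.004116175106147365 0.0132197381226043 0.0045517815082284675
0.025 -0.0035131617750620934 0.013457108606854168 0.004971973415896037
0.035 -0.003441209762884078 0.013723531786617714 0.005141161011866818
0.045 -0.0032870838366556654 0.013902800235807344 0.005307858199575839
Cb 2080 0.0270437129395735 [-0.047  -0.0265  0.018 ] [0.046  0.0326 0.0291]
-0.045 -0.
[... 1534 characters left out ...]
04 [0.0482 0.0002 0.1216] [-0.0021  0.0014]
0.06 [0.06   0.0006 0.1213] [-0.0022  0.0019]
0.08 [0.08   0.0013 0.1213] [-0.0015  0.0025]
0.1 [0.1001 0.002  0.1214] [-0.0007  0.0033]
0.12 [0.12   0.0027 0.1214] [-0.0001  0.0039]
0.14 [0.1393 0.0034 0.1213] [0.0006 0.0046]
Hb 4200 [-0.0014 -0.0054  0.112 ] [0.1313 0.0046 0.1279]
0.0 [ 0.0044 -0.0012  0.1212] [-0.0039  0.    ]
0.02 [ 0.02   -0.0007  0.1214] [-0.0035  0.0006]
0.04 [ 0.04   -0.      0.1214] [-0.0028  0.0012]
0.06 [0.06   0.0006 0.1214] [-0.0022  0.0019]
0.08 [0.08   0.0013 0.1212] [-0.0014  0.0026]
0.1 [0.1    0.002  0.1213] [-0.0007  0.0032]
0.12 [0.1199 0.0027 0.1214] [-0.0001  0.004 ]
0.14 [0.1306 0.0007 0.1264] [0.0001 0.0014]
```

View pics/m5.png

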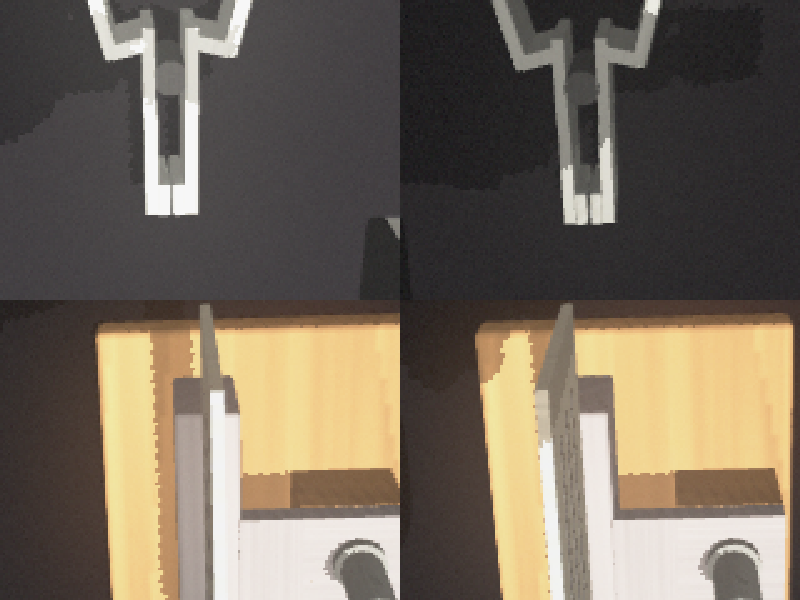

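m5 confirms a shut, symmetric clip with nose at (171,213) in Ca, and the card's top edge end at (217,390) in Ea and (541,390) in Eb. From depth:
- **Clip:** yaw 23.6°, hinge (0.4792,0.2676), length 93 mm as specified.
- **Card:** yaw about 18.4°, edge at about (0.5323,-0.0759), top at 0.125.

Grasp the clip.

Run:
```python
from h import *
y=np.radians(23.6); d=np.array([np.cos(y),np.sin(y)]); G=np.array([.4792,.2676])-.0325*d; r=down(y)
ctrl.movep(np.r_[G,.08],r); ctrl.move_l(np.r_[G,.08],feed=.1); ctrl.hold(.1)
err=G-readout.get_state()['tool_pos'][:2]; print(err)
print(ctrl.move_l(np.r_[G+err,.0045],feed=.06,force_limit=8))
s=readout.get_state(); print(s['tool_pos'],s['ft_force'])
hand.close_gripper(); s=readout.get_state(); print(s['tool_pos'],s['gripper_width'],s['grasp_force'],s['ft_force'])
ctrl.move_l(np.r_[G,.19],feed=.15); ctrl.hold(.15)
s=readout.get_state(); print(s['tool_pos'],s['gripper_width'],s['grasp_force'],s['eef_rot'],T())
snap('wrist','K'); np.save('Kst.npy',np.r_[s['tool_pos'],s['eef_rot']])
c=load('K'); Rt=Rot.from_rotvec(s['eef_rot']).as_matrix(); X=(cloud(c)-s['tool_pos'])@Rt   # tool frame
k=(c['d']>0)&(abs(X[...,1])<.05)&(X[...,0]<.02)&(X[...,0]>-.12)&(X[...,2]<.03)&(X[...,2]>-.035)
for a in np.arange(-.1,.02,.01):
    q=X[k&(abs(X[...,0]-a)<.002)]
    if len(q): print(round(a,3),len(q),'z',np.percentile(q[:,2],[5,50,95]),'y',np.unique(np.round(q[:,1],3)))
im=c['im'][:,:,::-1]; cv2.imwrite('pics/K2.png',im[180:420,120:440].repeat(2,0).repeat(2,1))
```

```text
[-0.0013 -0.0008]
False
[0.4487 0.254  0.0051] [ 0.6229  0.3292 -0.0136]
[0.4495 0.2541 0.0074] 0.034453048972229915 61.16168260574341 [-3.315  -2.3303  9.5226]
[0.4488 0.2543 0.1888] 0.03451433450203308 59.71209168434143 [ 0.6419 -3.0731  0.0006] 26.5167
-0.06 24 z [-0.0006  0.0035  0.0064] y [-0.015 -0.014  0.014  0.015]
-0.05 38 z [-0.0104 -0.0024  0.0056] y [-0.012 -0.011  0.012  0.013]
-0.04 366 z [-0.0203 -0.0193 -0.0102] y [-0.01  -0.009 -0.008 -0.007 -0.006 -0.005 -0.004 -0.003 -0.002 -0.001
  0.     0.001  0.002  0.003  0.004  0.005  0.006  0.007  0.008  0.009
  0.01 ]
-0.03 189 z [-0.0203 -0.0194 -0.0184] y [-0.015 -0.013 -0.012 -0.011 -0.01  -0.008 -0.007 -0.006 -0.005 -0.004
 -0.003 -0.002  0.003  0.004  0.005  0.006  0.007  0.008  0.009  0.01
  0.011  0.012  0.013  0.014  0.015  0.016]
-0.02 884 z [-0.02   -0.0116  0.0044] y [-0.018 -0.017 -0.016 -0.015 -0.014 -0.013 -0.004 -0.003 -0.002 -0.001
 -0.     0.001  0.002  0.003  0.004  0.005  0.014  0.015  0.016  0.017
  0.018  0.019]
-0.01 288 z [-0.0311 -0.0194  0.0005] y [-0.017 -0.016 -0.015 -0.014 -0.013  0.014  0.015  0.016  0.017  0.018]
-0.0 355 z [-0.0328 -0.0197 -0.0001] y [-0.017 -0.016 -0.015 -0.014 -0.013  0.014  0.015  0.016  0.017  0.018]
0.01 1814 z [-0.0334 -0.0185  0.0008] y [-0.03  -0.029 -0.028 -0.027 -0.026 -0.025 -0.024 -0.023 -0.022 -0.021
 -0.02  -0.019 -0.018 -0.017 -0.016 -0.015 -0.014 -0.013  0.014  0.015
  0.016  0.017  0.018  0.019  0.02   0.021  0.022  0.023  0.024  0.025
  0.026  0.027  0.028  0.029  0.03   0.031]
```

View pics/K2.png

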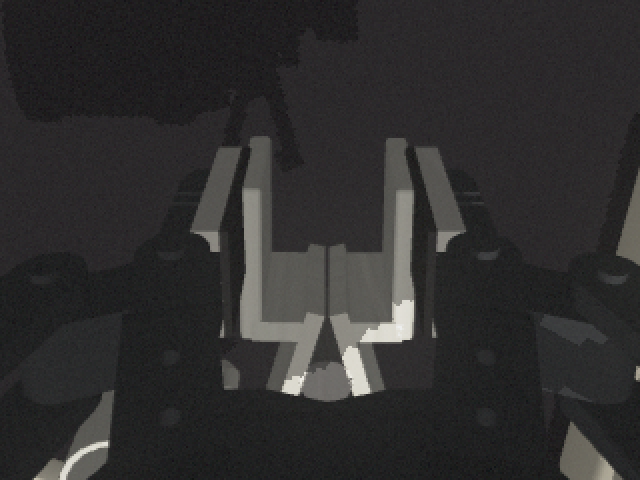

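K2 shows the clip fully squeezed, with its wings parallel in the pads and the barrel at (327,380). I'll work out its exact place in the hand.

Run:
```python
from h import *
c=load('K'); k=np.load('Kst.npy'); tcp=k[:3]; Rt=Rot.from_rotvec(k[3:]).as_matrix()
f=lambda u,v,z=-.0193:Rt.T@(onplane(c,u,v,tcp[2]-z)-tcp)
for n,u,v in [('barrel',327,381),('wingendL',252,188),('wingendR',404,188),('shoulderL',245,335),('shoulderR',413,338),('apex',327,316)]: print(n,f(120+u/2-.25,180+v/2-.25))
print(Rt[:,0])
```

```text
barrel [-0.0392  0.0008 -0.0194]
wingendL [ 0.0088 -0.0144 -0.0193]
wingendR [ 0.0088  0.0163 -0.0193]
shoulderL [-0.0269 -0.017  -0.0194]
shoulderR [-0.0277  0.0195 -0.0194]
apex [-0.022   0.0008 -0.0193]
[-0.9164 -0.4003  0.0022]
```

The wing ends sit at tool x +8.8 mm and the geometry puts them 49 mm behind the hinge when open. So the hinge is 40 mm ahead of the TCP, which agrees with the barrel measurement. Approach along the card.

Run:
```python
from h import *
y=np.radians(18.4); d=np.array([np.cos(y),np.sin(y)]); E=np.array([.5323,-.0759]); r=down(y); z=.082
A=E-.135*d; F=E-.068*d
ctrl.movep(np.r_[A,.19],r); ctrl.move_l(np.r_[A,z],feed=.12); ctrl.hold(.15)
s=readout.get_state(); err=np.r_[A,z]-s['tool_pos']; print(err,T())
hit=ctrl.move_l(np.r_[F,z]+err,feed=.05,force_limit=3); ctrl.hold(.2)
s=readout.get_state(); e=s['tool_pos'][:2]-E; print(hit,s['tool_pos'],'rel',e@d,e@[-d[1],d[0]],s['ft_force'],s['gripper_width'],s['grasp_force'],T())
O=np.r_[E,0];M=np.array([[d[0],d[1],0],[-d[1],d[0],0],[0,0,1]])
for n in('scene','side'):
    snap(n,'F'+n); c=load('F'+n); X=(cloud(c)-O)@M.T
    k=(c['d']>0)&(abs(X[...,1])<.03)&(X[...,0]>-.06)&(X[...,0]<.14)&(X[...,2]>.07)&(X[...,2]<.14)
    v,u=np.nonzero(k); print(n,u.min(),u.max(),v.min(),v.max())
a=load('Fscene')['im'][:,:,::-1][160:280,210:330]; b=load('Fside')['im'][:,:,::-1][170:290,220:340]
cv2.imwrite('pics/F2.png',np.hstack([cv2.resize(a,(400,400),interpolation=cv2.INTER_CUBIC),cv2.resize(b,(400,400),interpolation=cv2.INTER_CUBIC)]))
```

```text
[-0.0008  0.0004 -0.0011] 29.1667
False [ 0.4668 -0.097   0.0809] rel -0.06882290849691788 0.0006150540322889206 [ 0.414  -0.4977 -0.7288] 0.03464881258084279 59.6923953294754 30.8417
scene 250 277 165 248
side 244 324 189 251
```

View pics/F2.png

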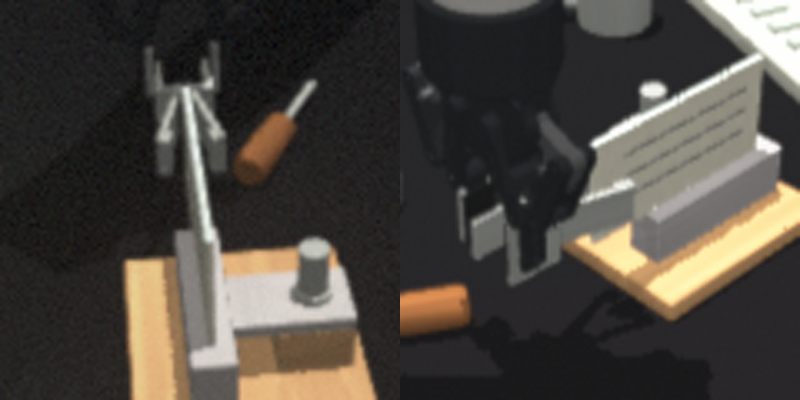

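F2 shows the clip around the card: nose faces at (166,155) and (217,152) in the left tile, and the card top running (185,90)→(212,235) between the jaws. The right tile shows the near jaw alongside the card at mid-height. I'll quantify the centring in the scene view.

Run:
```python
from h import *
y=np.radians(18.4); d=np.array([np.cos(y),np.sin(y)]); E=np.array([.5323,-.0759]); O=np.r_[E,0];M=np.array([[d[0],d[1],0],[-d[1],d[0],0],[0,0,1]])
c=load('Fscene'); f=lambda u,v,z:M@(onplane(c,210+u/3.333-.5,160+v/3.333-.5,z)-O)
print('noses',f(166,155,.087),f(217,152,.087)); print('nose tops',f(166,138,.1),f(217,136,.1))
print('card top',f(185,89,.125),f(194,140,.125),f(210,230,.125))
X=(cloud(c)-O)@M.T
for lo,hi in((.116,.135),(.078,.098)):
    k=(c['d']>0)&(abs(X[...,1])<.03)&(X[...,0]>-.03)&(X[...,0]<.11)&(X[...,2]>lo)&(X[...,2]<hi)
    for a in (-.02,-.01,0,.01,.02,.03,.05,.08):
        q=X[k&(abs(X[...,0]-a)<.005)]
        if len(q): print(lo,a,np.sort(np.round(q[:,1],3))[::max(1,len(q)//14)])
c=load('Fside');X=(cloud(c)-O)@M.T
for a in (-.03,-.02,-.01,0,.01,.02,.03,.05):
    k=(c['d']>0)&(abs(X[...,1])<.03)&(abs(X[...,0]-a)<.003)
    q=X[k&(X[...,2]>.07)&(X[...,2]<.105)];t=X[k&(X[...,2]>.107)&(X[...,2]<.122)]
    print('side',a,len(q),np.percentile(q[:,1],[5,50,95]) if len(q) else '',np.percentile(q[:,2],[2,98]) if len(q) else '',len(t),np.median(t[:,1]) if len(t) else '')
```

```text
noses [ 0.0135 -0.0153  0.087 ] [0.0142 0.016  0.087 ]
nose tops [ 0.0143 -0.0148  0.1   ] [0.016  0.0161 0.1   ]
card top [-0.0001 -0.0013  0.125 ] [ 0.0557 -0.0007  0.125 ] [0.1397 0.0004 0.125 ]
0.116 0 [-0.002 -0.001  0.001]
0.116 0.01 [-0.002 -0.002 -0.002 -0.002 -0.001  0.    -0.     0.     0.002]
0.116 0.02 [-0.001  0.001  0.001  0.001]
0.116 0.03 [-0.002 -0.002 -0.002 -0.002 -0.002  0.    -0.    -0.   ]
0.116 0.05 [-0.002 -0.002 -0.001 -0.001  0.     0.     0.001]
0.116 0.08 [-0.002 -0.002 -0.002 -0.002 -0.002 -0.002 -0.001 -0.001 -0.    -0.
  0.001  0.001  0.001]
0.078 -0.02 [-0.008 -0.008 -0.008 -0.007 -0.007 -0.007 -0.007 -0.003 -0.003 -0.003
 -0.003 -0.003  0.008  0.008  0.008  0.008  0.008  0.008  0.008  0.008
  0.009  0.009  0.009  0.009  0.009  0.01   0.01 ]
0.078 -0.01 [-0.01  -0.01  -0.01  -0.008 -0.008  0.009  0.011  0.011  0.011  0.011
  0.011  0.011  0.011  0.011  0.013  0.013]
0.078 0 [0.013]
0.078 0.01 [-0.02  -0.02  -0.02  -0.02  -0.018 -0.018 -0.012 -0.011  0.011  0.011
  0.011  0.012  0.012  0.013  0.013  0.013  0.013  0.013  0.013  0.019
  0.019  0.019  0.021  0.021  0.021]
0.078 0.02 [-0.02  -0.018 -0.018 -0.016 -0.016 -0.014 -0.014 -0.012 -0.002 -0.002
  0.014  0.014  0.016  0.016  0.019  0.019  0.021]
0.078 0.05 [-0.002 -0.002 -0.002 -0.002]
side -0.03 14 [-0.0104 -0.0087 -0.0073] [0.0721 0.09  ] 0 
side -0.02 22 [-0.0129 -0.0116 -0.0099] [0.0735 0.0954] 0 
side -0.01 31 [-0.0154 -0.0137 -0.0117] [0.0725 0.0991] 0 
side 0 43 [-0.018  -0.0163 -0.0002] [0.0745 0.1029] 2 -0.0031904332222129476
side 0.01 55 [-0.0207 -0.0177  0.0106] [0.0741 0.1043] 15 -0.003188311444961421
side 0.02 15 [-0.0164 -0.0031 -0.0019] [0.0895 0.1044] 14 -0.003658750275196179
side 0.03 18 [-0.0049 -0.0032 -0.002 ] [0.0864 0.104 ] 12 -0.00323168538074279
side 0.05 28 [-0.0045 -0.0033 -0.0022] [0.0729 0.1028] 12 -0.0033531081861707373
```

The jaw tips reach only about 15 mm past the edge, and the clip centre is about 1 mm to +y of the card. I'll go 5 mm deeper, shift 1 mm, verify and hand in.

Run:
```python
from h import *
y=np.radians(18.4); d=np.array([np.cos(y),np.sin(y)]); n=np.array([-d[1],d[0]]); E=np.array([.5323,-.0759]); O=np.r_[E,0];M=np.array([[d[0],d[1],0],[-d[1],d[0],0],[0,0,1]])
p0=readout.get_state()['tool_pos'].copy(); tgt=p0.copy(); tgt[:2]+=.0055*d-.0011*n; tgt[2]=.0815
e=np.zeros(3)
for i in range(3):
    print(ctrl.move_l(tgt+e,feed=.03,force_limit=3)); ctrl.hold(.25)
    s=readout.get_state(); e+=tgt-s['tool_pos']; print((M@(s['tool_pos']-p0)),s['ft_force'])
    if np.linalg.norm(tgt-s['tool_pos'])<.0005: break
snap('scene','Z'); snap('side','Zs'); print(T(),s['gripper_width'],s['grasp_force'])
c=load('Z'); X=(cloud(c)-O)@M.T
for a in (-.01,0,.01,.02,.03):
    k=(c['d']>0)&(abs(X[...,1])<.03)&(abs(X[...,0]-a)<.005)
    for lo,hi in((.078,.098),(.116,.135)):
        q=X[k&(X[...,2]>lo)&(X[...,2]<hi)]
        if len(q): print(lo,a,np.sort(np.round(q[:,1],3))[::max(1,len(q)//10)])
a=c['im'][:,:,::-1][160:280,210:330]; b=load('Zs')['im'][:,:,::-1][170:290,220:340]
cv2.imwrite('pics/Z2.png',np.hstack([cv2.resize(a,(400,400),interpolation=cv2.INTER_CUBIC),cv2.resize(b,(400,400),interpolation=cv2.INTER_CUBIC)]))
```

```text
False
[ 0.0055 -0.0011  0.0005] [-0.4892  0.1827 -0.7587]
31.625 0.034417878464864014 59.693570137023926
0.078 -0.01 [-0.01  -0.008 -0.008 -0.008 -0.008  0.009  0.009  0.009  0.009  0.009
  0.009  0.009  0.009]
0.078 0 [-0.01  -0.01  -0.01   0.01   0.01   0.01   0.01   0.01   0.01   0.01
  0.01   0.012  0.012]
0.116 0 [-0.002  0.     0.001]
0.078 0.01 [0.011 0.011 0.011 0.011]
0.116 0.01 [-0.002 -0.002 -0.002 -0.002 -0.002 -0.    -0.     0.002]
0.078 0.02 [-0.021 -0.02  -0.018 -0.016 -0.013 -0.012  0.01   0.012  0.014  0.016
  0.018  0.02 ]
0.116 0.02 [-0.001 -0.001 -0.001  0.001  0.001]
0.078 0.03 [0.014]
0.116 0.03 [-0.002 -0.002 -0.002 -0.002 -0.     0.     0.     0.001]
```

View pics/Z2.png

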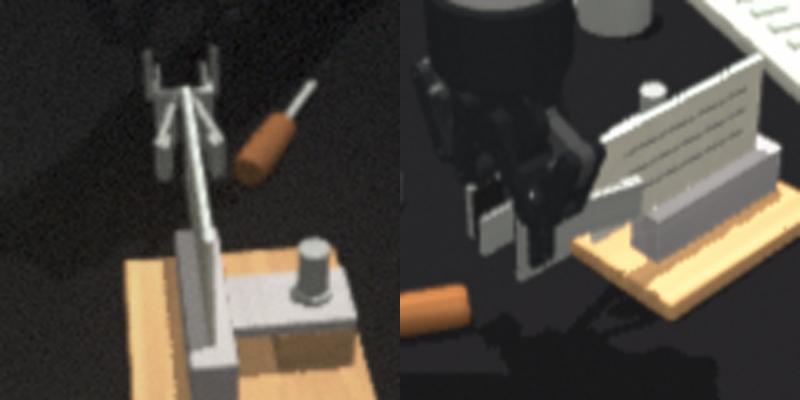

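Z2 shows the jaws symmetric about the card (noses at (163,160) and (216,157) in the left tile) with the edge about 20 mm inside. The pin is still home and the forces are near zero. I'll hand in.

```bash
python3 -c "
from bench import workorder
print(workorder.close_job())"
```

```text
the job is handed in; nothing more can be done
None
```

The pin is fully home and released, and the clip is held wide open around the middle of the card's free edge, centred to about 1 mm with the edge about 20 mm inside the jaws; the job was handed in at about 32 s.

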